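Shut off the air at an interlocked valve bank

TASK

Shut off the air to the tables: throw all three levers of the valve bank fully over to their far stops, away from you. The bank is interlocked and lets the levers over in one order only, which you have to find by feel: try a lever gently, and if it stops after a little play do not force it (never press on the bank with more than 60 N) but try another. Leave the oil bottle, the tape roll and the knocking block where they are.

Things in the scene. Friction and masses are not known exactly. Their poses are not given: they have to be found in the camera images.
- valve_bank: grey steel valve housing fixed to the table, 136 (x) x 300 (y) x 75 mm high, on a dark flange 156 x 350 x 6 mm. Origin: centre of its underside; x to its far side (away from the robot, give or take its yaw), where three air pipes with brass nuts stand, up to 55 mm beyond it and 56 mm high; y to its left, z up. Three identical levers stand along its y, 85 mm apart, in slots in its top
- bank_top (a point): centre of the housing's top, 75 mm up. A hidden locking gear in the housing lets the levers over in one order only, different every time and unrelated to their places. At the start exactly one lever is free; all the way over, it frees the next, which then locks it there. A blocked lever has 0.1 rad of play (12 mm at the grip, where it stays when let go), then meets a firm stop; the far stop is as firm
- lever_left (a joint): left lever, at y = +85 mm in the housing's frame; it pivots about the housing's y axis at x = 0, 38 mm above the table. 0 = leaning 0.5 rad towards the robot (start), 1.0 = its far stop, leaning 0.5 rad away from the robot. Free, it takes 2 to 5 N at the grip and stays where it is left; its top end is 156 mm above the table at both ends of the swing, 173 mm when upright
- grip_left (a point): point on the axis of the left lever's grip, 120 mm from the pivot, moving with the lever. The grip is a round black plastic handle along the lever, 25 mm across and 71 mm long (from 64 to 135 mm from the pivot), on a 10 x 14 mm steel stem. It can be pushed with closed fingers or gripped from above
- lever_mid (a joint): middle lever, at y = 0 in the housing's frame; it pivots about the housing's y axis at x = 0, 38 mm above the table. 0 = leaning 0.5 rad towards the robot (start), 1.0 = its far stop, leaning 0.5 rad away from the robot. Free, it takes 2 to 5 N at the grip and stays where it is left; its top end is 156 mm above the table at both ends of the swing, 173 mm when upright
- grip_mid (a point): point on the axis of the middle lever's grip, 120 mm from the pivot, moving with the lever. The grip is a round black plastic handle along the lever, 25 mm across and 71 mm long (from 64 to 135 mm from the pivot), on a 10 x 14 mm steel stem. It can be pushed with closed fingers or gripped from above
- lever_right (a joint): right lever, at y = -85 mm in the housing's frame; it pivots about the housing's y axis at x = 0, 38 mm above the table. 0 = leaning 0.5 rad towards the robot (start), 1.0 = its far stop, leaning 0.5 rad away from the robot. Free, it takes 2 to 5 N at the grip and stays where it is left; its top end is 156 mm above the table at both ends of the swing, 173 mm when upright
- grip_right (a point): point on the axis of the right lever's grip, 120 mm from the pivot, moving with the lever. The grip is a round black plastic handle along the lever, 25 mm across and 71 mm long (from 64 to 135 mm from the pivot), on a 10 x 14 mm steel stem. It can be pushed with closed fingers or gripped from above
- oil_bottle: small oil bottle with a thin spout, 45 mm across and 138 mm high, loose, standing to the right of the housing; origin at the centre of its underside
- tape_roll: roll of brown packing tape lying flat, 104 mm across and 48 mm high, loose, to the left of the housing; origin at the centre of its underside
- jog_block: wooden knocking block with a black rubber face, 51 x 110 x 50 mm, loose, on the far side of the housing; origin at the centre of its underside

How it is judged:
By the outcome, as a careful person would: the job done as asked, in the order asked, and still so for the second after the job is handed in, with the robot touching nothing.
It also fails if it takes over 64 s, if anything falls off the work surface, if the arm or the gripper's body presses on something with over 40 N, if the wrist force passes 120 N, or if a joint passes its speed limit or range.

ROBOT

A 6-joint arm with a two-finger parallel gripper is mounted at the origin on a cart in front of the work surface, level with it; the furniture and walls round the work are solid. World frame = base frame: x ahead of the robot, y to its left, z up, the work surface at z = 0. Lengths are in m, angles in degrees, forces in N, time in s.
With the tool pointing down it reaches from about 0.4 to 0.825 m from the base axis. Payload 7 kg.
Tool frame: the origin (TCP) lies between the finger pads; the fingertips stand 25 mm ahead of it and the grasp point (between the pads) lies 6 mm ahead of it; z points along the fingers, y is the line along which they close (so a half turn about z gives the same grasp; the last joint's range is limited). The gripper opens to 88 mm and grips with 3 to 60 N. Pads are 19 mm wide; open, the fingers measure 130 mm over their backs; the gripper's body (78 mm by 193 mm) begins 47 mm behind the grasp point.
Start: joints at [80.793, 20.546, 0.682, 0, -70.136, -16.507], TCP at [0.293, 0.608, 0.252] pointing down, gripper open.
Joint ranges: [-176.03, 176.03], [-82.01, 121.73], [-58.28, 71.71], [-173.87, 95.51], [-174.79, -0.11], [-173.66, 173.66]. Speed limits (degrees/s): [136.94, 136.94, 172.46, 180, 180, 180].

INTERFACE

Orientations are given as [roll, pitch, yaw] about the fixed x, y, z axes, in that order (R = Rz(yaw) Ry(pitch) Rx(roll)).
In Python, from plant import r gives the robot as it stands.
- The arm moves only by the shell command python3 -m crank 'ROWS' [FORCE]. ROWS is JSON, a list of rows, each a list of 3 entries, a list of its own where there are three numbers: the turn, a rotation vector about the tool's x, y, z in degrees, then the shift along the tool's x, y, z in cm, then the closure, from -1 (fully open) to 1 (shut). In form: [[[wx, wy, wz], [dx, dy, dz], fingers], ...]. A call has 1 to 8 rows; each row shifts and turns the commanded pose from where the row before left it, along the tool's axes as they then stand; what a row does not reach is not made up. A row lasts 1/10 s, in which the tool goes at most 50 mm and 8.59 degrees, less where a joint would pass 70% of its speed; a pose out of reach is approached as far as the arm can. A call with a gripper value outside its range is refused whole. The fingers move at their own pace and stop on an object; FORCE is the grip in N (left out, the last holds). Time passes only in rows, so rows that do not move let the fingers close. It gives the time, the measured TCP pose, the force, the opening and the grip force at its end, in the units of the state.
- r.get_state(): the state, without advancing time (a new reading comes with each control period).
- r.capture(name): name is "side" or "top"; returns a dict with "color" (400x640x3 uint8, red, green, blue), "range_z" (400x640 float32, m along the optical axis (not along the pixel's ray), 0 where there is no reading), "intrinsics" (3x3 intrinsics, pixels), "k1" (the pictures are not rectified: a ray, as slopes to the right and down, at radius r is drawn at 1 + k1 r^2 times it, then the intrinsics apply), "world_from_camera" (4x4, takes a point from camera to world coordinates). Camera axes: x right, y down, z forward; pixel columns grow to the right and rows downward; lengths in m; the calibration is good to about 2 mm. A picture is of the moment at which its call begins.
- r.close_job(): hands the job in; it is judged then, once.
The state is a dict: "time_s": time; "joints": joint angles; "qd": joint speeds; "joint_torque": joint torques, N m; "tcp_pos": TCP position; "eef_rot": TCP orientation; "contact_force": force on the tool from outside, world axes, zero at the start; "moment": the same for the moment, N m; "gripper_width": finger opening in m; "gripper_force": force on a finger pad.
Only numpy, scipy, OpenCV 4.12 (cv2) and the standard library are available. Lean on these libraries where they do the work, as an engineer would, in place of code of your own. Each camera call takes 0.05 s, during which the arm holds its last target. There are 200 camera calls.

## Working session

There is one attempt and no reset: what is moved stays moved. The work goes in short steps, Python scripts to look and compute and a shell command to move; the robot and the scene stay as the last step left them, time stands still between calls to the robot, and variables do not carry over. Pictures are saved under pics/ and viewed, at most 10 in all, crops included, and the job is handed in when it is done.

```bash
mkdir -p pics
cat > h.py <<'E'
import numpy as np, cv2
from plant import r
def cap(n,f=None):
    c=r.capture(n)
    if f: cv2.imwrite('pics/'+f,c['color'][:,:,::-1])
    return c
def pts(c):
    z=c['range_z'];K=c['intrinsics'];h,w=z.shape
    u,v=np.meshgrid(np.arange(w),np.arange(h))
    p=np.stack([u,v],-1).reshape(-1,1,2).astype(np.float64)
    q=cv2.undistortPoints(p,K,np.array([c['k1'],0,0,0.])).reshape(h,w,2)
    P=np.dstack([q*z[...,None],z]);T=c['world_from_camera']
    return P@T[:3,:3].T+T[:3,3]
E
python3 - <<'E'
from h import *
s=r.get_state();print(s)
for n in('top','side'):
    c=cap(n,n+'0.png');np.save(n+'0.npy',pts(c));print(c['intrinsics'],c['k1'],c['world_from_camera'],(c['range_z']>0).mean())
E
```

```text
{'time_s': 0.0, 'joints': array([ 8.07938260e+01,  2.05910659e+01,  6.31826452e-01, -2.11830458e-02,
       -7.01356813e+01, -1.65068141e+01]), 'qd': array([ 0.06624194, -0.03817303, -0.05461975, -0.08388976, -0.03243889,
        0.0037303 ]), 'joint_torque': array([-1.01523074e-03, -5.82722890e+01,  2.93060213e+01,  6.99709520e+00,
        6.92052490e-03, -1.62214396e-04]), 'tcp_pos': array([0.29267623, 0.60772882, 0.25060869]), 'eef_rot': array([ 1.79903333e+02, -7.88002422e-03, -2.57201959e+01]), 'contact_force': array([ 0.07310519,  0.4415798 , -0.20414129]), 'moment': array([ 0.00425255, -0.00917428, -0.00214629]), 'gripper_force': 0.0, 'gripper_width': 0.0875858983984818}
[[484.40264815   0.         326.6898578 ]
 [  0.         484.40264815 197.48642317]
 [  0.           0.           1.        ]] 0.02634447136415101 [[-0.00771286 -0.99863012  0.05175321  0.54928648]
 [-0.99995494  0.00741593 -0.00592696  0.08299334]
 [ 0.00553505 -0.05179659 -0.99864232  1.48647305]
 [ 0.          0.          0.          1.        ]] 0.99628125
[[365.88126846   0.         320.99468833]
 [  0.         365.88126846 192.83541411]
 [  0.           0.           1.        ]] -0.019582568987196857 [[-0.99814402 -0.0363503   0.0488587   0.6021348 ]
 [-0.06087149  0.57205382 -0.81795421  0.7583307 ]
 [ 0.00178308 -0.8194102  -0.5732048   0.60753051]
 [ 0.          0.          0.          1.        ]] 0.9960078125
```

View pics/top0.png

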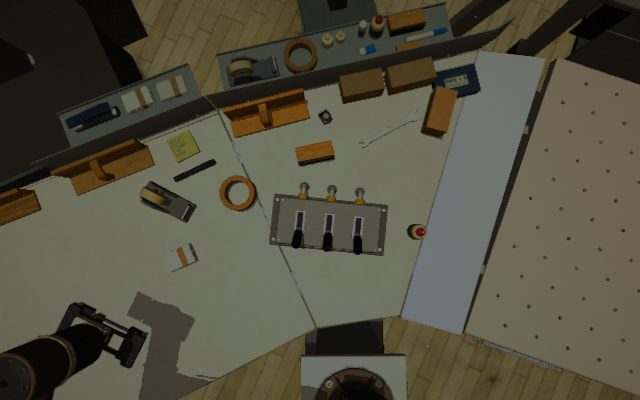

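View pics/side0.png

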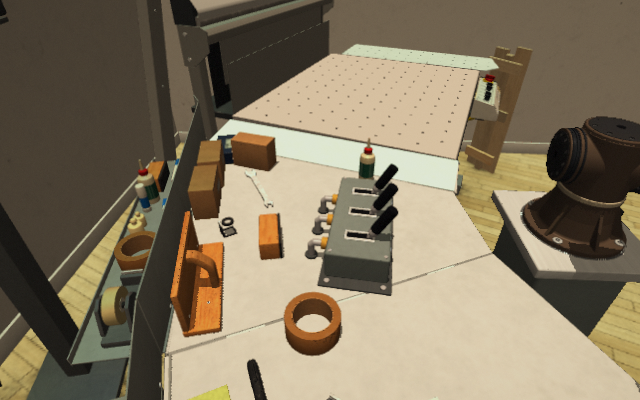

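The top view shows the bank at about (329,224), with grips at (297,238), (327,242) and (358,240). The bottle is at (417,232), the tape at (237,193) and the block at (314,152). Next I measure the bank and the grips.

Run:
```python
from h import *
P=np.load('top0.npy')
v,u=np.mgrid[:400,:640]
reg=(u>262)&(u<396)&(v>185)&(v<262)
m=reg&(abs(P[...,2]-.075)<.008)
Q=P[m];print('top z',np.median(Q[:,2]),m.sum())
rect=cv2.minAreaRect((Q[:,:2]*1000).astype(np.float32));print(rect)
m2=cv2.morphologyEx(m.astype(np.uint8),cv2.MORPH_OPEN,np.ones((3,3)))>0
print(cv2.minAreaRect((P[m2][:,:2]*1000).astype(np.float32)))
g=(reg&(P[...,2]>.105)).astype(np.uint8)
n,l,s,c=cv2.connectedComponentsWithStats(g)
for i in range(1,n):
    q=P[l==i];print(s[i,4],c[i],q.mean(0),q[:,2].max(),q[q[:,2]>q[:,2].max()-.01].mean(0))
S=np.load('side0.npy');b=S.reshape(-1,3)
k=(b[:,0]>.3)&(b[:,0]<.7)&(abs(b[:,1]-.08)<.25)&(b[:,2]>.12)&(b[:,2]<.2);k=b[k]
for y in np.arange(-.12,.25,.02):
    q=k[abs(k[:,1]-y)<.01]
    if len(q):print(round(y,2),len(q),q.mean(0),q[:,2].max())
```

```text
top z 0.07571638279852722 4295
((544.3710327148438, 70.77842712402344), (300.33929443359375, 135.9514617919922), 83.85425567626953)
((544.4749755859375, 71.08589935302734), (299.7412414550781, 135.88824462890625), 83.88955688476562)
1 [292. 192.] [0.54928648 0.08299334 1.48647305] 1.4864730483177704 [0.54928648 0.08299334 1.48647305]
1 [291. 194.] [0.54928648 0.08299334 1.48647305] 1.4864730483177704 [0.54928648 0.08299334 1.48647305]
1 [313. 195.] [0.54928648 0.08299334 1.48647305] 1.4864730483177704 [0.54928648 0.08299334 1.48647305]
1 [315. 198.] [0.54928648 0.08299334 1.48647305] 1.4864730483177704 [0.54928648 0.08299334 1.48647305]
1 [306. 200.] [0.54928648 0.08299334 1.48647305] 1.4864730483177704 [0.54928648 0.08299334 1.48647305]
1 [326. 202.] [0.54928648 0.08299334 1.48647305] 1.4864730483177704 [0.54928648 0.08299334 1.48647305]
1 [328. 202.] [0.54928648 0.08299334 1.48647305] 1.4864730483177704 [0.54928648 0.08299334 1.48647305]
1 [358. 202.] [0.54928648 0.08299334 1.48647305] 1.4864730483177704 [0.54928648 0.08299334 1.48647305]
1 [263. 204.] [0.54928648 0.08299334 1.4864
[... 2788 characters left out ...]
647305]
1 [298. 253.] [0.54928648 0.08299334 1.48647305] 1.4864730483177704 [0.54928648 0.08299334 1.48647305]
1 [316. 256.] [0.54928648 0.08299334 1.48647305] 1.4864730483177704 [0.54928648 0.08299334 1.48647305]
2 [349.5 257.5] [0.54928648 0.08299334 1.48647305] 1.4864730483177704 [0.54928648 0.08299334 1.48647305]
-0.02 8 [ 0.48435687 -0.01281202  0.14718843] 0.1608710064258584
0.0 191 [0.48569997 0.00087936 0.14245557] 0.16310871533010368
0.08 211 [0.49534751 0.08419688 0.14265181] 0.16310708342782737
0.1 23 [0.49068602 0.09058565 0.14533634] 0.15903950393574717
0.16 120 [0.50591016 0.16406999 0.1458371 ] 0.16318694241755843
0.18 156 [0.50256969 0.17301108 0.14158548] 0.16237822697584342
```

```bash
python3 -m crank '[[[0,0,-6.5],[0,0,0],1],[[0,0,-6.5],[0,0,0],1],[[0,0,-6.6],[0,0,0],1],[[0,0,0],[1.9,4.2,0],1],[[0,0,0],[1.9,4.2,0],1],[[0,0,0],[1.9,4.2,0],1],[[0,0,0],[1.9,4.2,0],1],[[0,0,0],[1.9,4.2,0],1]]' 10
python3 -m crank '[[[0,0,0],[1.9,4.2,0],1],[[0,0,0],[1.9,4.2,0],1],[[0,0,0],[1.9,4.2,0],1],[[0,0,0],[1.9,4.2,0],1],[[0,0,0],[1.9,4.2,0],1],[[0,0,0],[0,0,0],1]]'
```

```text
time_s: 0.9
tcp_pos: [0.3651, 0.3872, 0.2513]
eef_rot: [180.0, 0.0, -6.1]
contact_force: [1.1, 0.0, -0.5]
gripper_width: 0.0293
gripper_force: 0.0
time_s: 1.5
tcp_pos: [0.4374, 0.166, 0.2514]
eef_rot: [180.0, 0.0, -6.4]
contact_force: [0.3, 0.3, 0.2]
gripper_width: 0.0007
gripper_force: 0.0
```

```bash
python3 -m crank '[[[0,0,0],[0,0,3.6],1],[[0,0,0],[0,0,3.5],1],[[0,0,0],[0,0,3.5],1],[[0,0,0],[0,0,0],1],[[0,0,0],[1,0,0],1],[[0,0,0],[0.8,0,0],1],[[0,0,0],[0,0,0],1]]'
python3 - <<'E'
from h import *
cap('side','s1.png')
E
```

```text
time_s: 2.2
tcp_pos: [0.457, 0.1693, 0.1472]
eef_rot: [-179.9, -0.1, -6.1]
contact_force: [-0.1, -0.3, 0.0]
gripper_width: 0.0002
gripper_force: 0.0
```

View pics/s1.png

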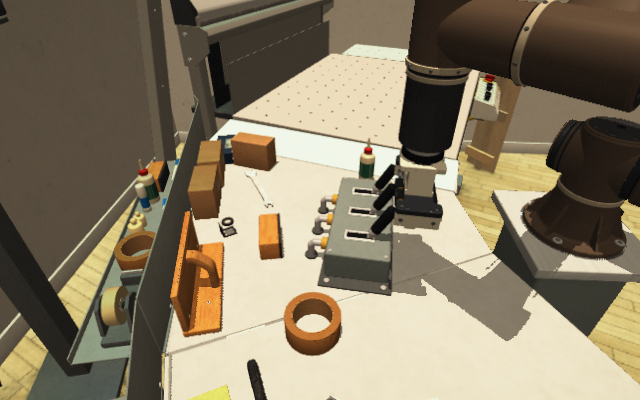

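The closed fingers stand just behind the left grip, at about (395,215), and clear of everything else. I start the gentle push.

```bash
for i in 1 2; do :; done; python3 -m crank '[[[0,0,0],[0.5,0.05,0],1],[[0,0,0],[0.4,0.05,0],1],[[0,0,0],[0.3,0,0],1],[[0,0,0],[0,0,0],1]]'
python3 -m crank '[[[0,0,0],[0.3,0,0],1],[[0,0,0],[0.3,0,0],1],[[0,0,0],[0,0,0],1]]'
```

```text
time_s: 2.65
tcp_pos: [0.4672, 0.1661, 0.1456]
eef_rot: [-180.0, -0.0, -6.1]
contact_force: [-0.3, 0.3, -0.5]
gripper_width: 0.0003
gripper_force: 0.0
time_s: 2.95
tcp_pos: [0.4729, 0.1654, 0.1455]
eef_rot: [180.0, 0.0, -6.1]
contact_force: [-1.4, -0.7, 1.8]
gripper_width: 0.0006
gripper_force: 0.9
```

```bash
python3 -m crank '[[[0,0,0],[0.3,0,0],1],[[0,0,0],[0.3,0,0],1],[[0,0,0],[0,0,0],1]]'
python3 -m crank '[[[0,0,0],[0.3,0,0],1],[[0,0,0],[0.2,0,0],1],[[0,0,0],[0,0,0],1]]'
```

```text
time_s: 3.25
tcp_pos: [0.4788, 0.1648, 0.1455]
eef_rot: [180.0, 0.0, -6.1]
contact_force: [-1.9, -0.1, 1.4]
gripper_width: 0.0005
gripper_force: 0.9
time_s: 3.55
tcp_pos: [0.484, 0.1643, 0.1455]
eef_rot: [180.0, -0.0, -6.1]
contact_force: [-1.5, 0.2, 0.6]
gripper_width: 0.0005
gripper_force: 0.7
```

```bash
python3 -m crank '[[[0,0,0],[0.2,0,0],1],[[0,0,0],[0.1,0,0],1],[[0,0,0],[0,0,0],1]]'
```

```text
time_s: 3.85
tcp_pos: [0.4869, 0.164, 0.1455]
eef_rot: [-180.0, -0.0, -6.1]
contact_force: [-1.5, -0.4, 2.3]
gripper_width: 0.0004
gripper_force: 0.8
```

```bash
python3 -m crank '[[[0,0,0],[0.2,0,0],1],[[0,0,0],[0.2,0,0],1],[[0,0,0],[0,0,0],1]]'
```

```text
time_s: 4.15
tcp_pos: [0.491, 0.1636, 0.1456]
eef_rot: [-180.0, -0.0, -6.1]
contact_force: [-0.5, 0.3, 1.4]
gripper_width: 0.0005
gripper_force: 0.6
```

```bash
python3 -m crank '[[[0,0,0],[0.3,0,0],1],[[0,0,0],[0.2,0,0],1],[[0,0,0],[0,0,0],1]]'
```

```text
time_s: 4.45
tcp_pos: [0.496, 0.163, 0.1455]
eef_rot: [-180.0, -0.0, -6.1]
contact_force: [-0.8, 0.3, 0.1]
gripper_width: 0.0004
gripper_force: 0.4
```

The left lever is free: it has moved more than 20 mm at under 3 N. I push on.

```bash
python3 -m crank '[[[0,0,0],[0.6,0,0],1],[[0,0,0],[0.6,0,0],1],[[0,0,0],[0.6,0,0],1],[[0,0,0],[0.6,0,0],1],[[0,0,0],[0.6,0,0],1],[[0,0,0],[0,0,0],1]]'
```

```text
time_s: 5.05
tcp_pos: [0.5265, 0.1598, 0.1454]
eef_rot: [-180.0, -0.0, -6.1]
contact_force: [0.4, -0.4, 0.5]
gripper_width: 0.0003
gripper_force: 0.0
```

```bash
python3 -m crank '[[[0,0,0],[0.6,0,0],1],[[0,0,0],[0.6,0,0],1],[[0,0,0],[0.6,0,0],1],[[0,0,0],[0.6,0,0],1],[[0,0,0],[0.4,0,0],1],[[0,0,0],[0.3,0,0],1],[[0,0,0],[0,0,0],1]]'
```

```text
time_s: 5.75
tcp_pos: [0.5567, 0.1564, 0.1453]
eef_rot: [180.0, -0.0, -6.1]
contact_force: [-0.2, 0.5, 0.1]
gripper_width: 0.0003
gripper_force: 0.1
```

```bash
python3 -m crank '[[[0,0,0],[0.4,0,0],1],[[0,0,0],[0.4,0,0],1],[[0,0,0],[0.3,0,0],1],[[0,0,0],[0,0,0],1]]'
python3 - <<'E'
from h import *
cap('side','s2.png')
E
```

```text
time_s: 6.15
tcp_pos: [0.5679, 0.1554, 0.1456]
eef_rot: [-180.0, -0.0, -6.1]
contact_force: [-0.7, -0.4, 0.1]
gripper_width: 0.0004
gripper_force: 0.1
```

View pics/s2.png

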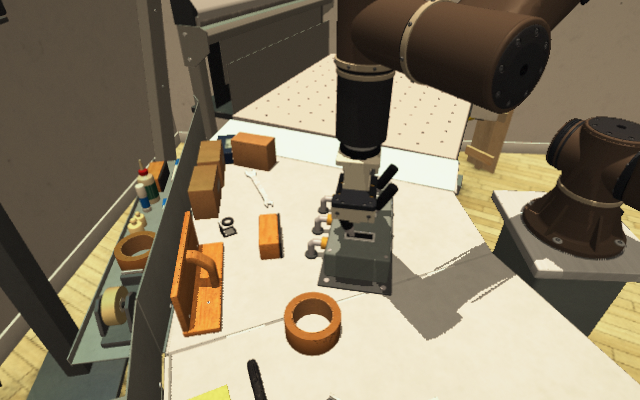

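The left lever has gone over past upright, with the grip near (347,222). I creep on to its far stop.

```bash
python3 -m crank '[[[0,0,0],[0.2,0,0],1],[[0,0,0],[0.2,0,0],1],[[0,0,0],[0,0,0],1]]'
```

```text
time_s: 6.5
tcp_pos: [0.5715, 0.1549, 0.1456]
eef_rot: [-180.0, -0.0, -6.1]
contact_force: [-0.2, 0.2, -0.3]
gripper_width: 0.0003
gripper_force: 0.3
```

```bash
python3 -m crank '[[[0,0,0],[0.2,0,0],1],[[0,0,0],[0.1,0,0],1],[[0,0,0],[0,0,0],1]]'
```

```text
time_s: 6.8
tcp_pos: [0.5744, 0.1546, 0.1456]
eef_rot: [-180.0, -0.0, -6.1]
contact_force: [-1.1, 0.1, 0.6]
gripper_width: 0.0004
gripper_force: 0.3
```

```bash
python3 -m crank '[[[0,0,0],[0.1,0,0],1],[[0,0,0],[0.1,0,0],1],[[0,0,0],[0,0,0],1]]'
```

```text
time_s: 7.1
tcp_pos: [0.5763, 0.1544, 0.1456]
eef_rot: [180.0, -0.0, -6.1]
contact_force: [-0.3, 0.8, 0.1]
gripper_width: 0.0005
gripper_force: 0.4
```

```bash
python3 -m crank '[[[0,0,0],[0.1,0,0],1],[[0,0,0],[0.1,0,0],1],[[0,0,0],[0,0,0],1]]'
```

```text
time_s: 7.4
tcp_pos: [0.5776, 0.1541, 0.1453]
eef_rot: [180.0, 0.1, -6.1]
contact_force: [-4.9, 1.7, 0.2]
gripper_width: 0.0004
gripper_force: 2.3
```

```bash
python3 -m crank '[[[0,0,0],[0.1,0,0],1],[[0,0,0],[0.1,0,0],1],[[0,0,0],[0,0,0],1]]'
```

```text
time_s: 7.7
tcp_pos: [0.5781, 0.154, 0.1451]
eef_rot: [180.0, 0.2, -6.1]
contact_force: [-11.0, 3.0, 4.4]
gripper_width: 0.0005
gripper_force: 5.8
```

```bash
python3 -m crank '[[[0,0,0],[0.1,0,0],1],[[0,0,0],[0.1,0,0],1],[[0,0,0],[0,0,0],1]]'
```

```text
time_s: 8.0
tcp_pos: [0.5786, 0.1538, 0.1449]
eef_rot: [179.9, 0.4, -6.1]
contact_force: [-17.2, 5.4, 8.4]
gripper_width: 0.0006
gripper_force: 9.6
```

Far stop felt: 17 N with no travel. I retract and try the middle lever.

```bash
python3 -m crank '[[[0,0,0],[-1.5,0,0],1],[[0,0,0],[-1,0,-3],1],[[0,0,0],[-2,0,-3],1],[[0,0,0],[-3,2.8,0],1],[[0,0,0],[-3,2.9,0],1],[[0,0,0],[-2.3,2.8,0],1],[[0,0,0],[0,0,3],1],[[0,0,0],[0,0,3],1]]'
python3 -m crank '[[[0,0,0],[0,0,0],1],[[0,0,0],[0.5,0,0],1],[[0,0,0],[0.5,0,0],1],[[0,0,0],[0,0,0],1]]'
```

```text
time_s: 8.8
tcp_pos: [0.4468, 0.083, 0.1469]
eef_rot: [-179.8, -0.3, -6.1]
contact_force: [0.9, 1.0, 0.2]
gripper_width: 0.0005
gripper_force: 0.0
time_s: 9.2
tcp_pos: [0.4576, 0.0824, 0.1468]
eef_rot: [-179.9, -0.1, -6.1]
contact_force: [-0.0, 0.1, -0.5]
gripper_width: 0.0004
gripper_force: 0.0
```

```bash
python3 -m crank '[[[0,0,0],[0.3,0,0],1],[[0,0,0],[0.3,0,0],1],[[0,0,0],[0.2,0,0],1],[[0,0,0],[0,0,0],1]]'
```

```text
time_s: 9.6
tcp_pos: [0.4637, 0.0809, 0.1456]
eef_rot: [180.0, 0.0, -6.1]
contact_force: [-1.7, -0.0, 2.8]
gripper_width: 0.0009
gripper_force: 1.4
```

```bash
python3 -m crank '[[[0,0,0],[0.3,0,0],1],[[0,0,0],[0.2,0,0],1],[[0,0,0],[0,0,0],1]]'
```

```text
time_s: 9.9
tcp_pos: [0.4687, 0.0803, 0.1455]
eef_rot: [180.0, 0.0, -6.1]
contact_force: [-1.5, 0.6, 1.8]
gripper_width: 0.0005
gripper_force: 1.2
```

```bash
python3 -m crank '[[[0,0,0],[0.2,0,0],1],[[0,0,0],[0.2,0,0],1],[[0,0,0],[0,0,0],1]]'
```

```text
time_s: 10.2
tcp_pos: [0.4727, 0.0799, 0.1455]
eef_rot: [180.0, 0.0, -6.1]
contact_force: [-2.9, 0.3, 2.1]
gripper_width: 0.0005
gripper_force: 1.5
```

```bash
python3 -m crank '[[[0,0,0],[0.2,0,0],1],[[0,0,0],[0.1,0,0],1],[[0,0,0],[0,0,0],1]]'
```

```text
time_s: 10.5
tcp_pos: [0.4742, 0.0794, 0.1453]
eef_rot: [180.0, 0.2, -6.1]
contact_force: [-10.2, 3.2, 8.7]
gripper_width: 0.0007
gripper_force: 5.8
```

Middle: blocked, 10 N right at the end of its play. I back off and try the right lever.

```bash
python3 -m crank '[[[0,0,0],[-1.5,0,0],1],[[0,0,0],[-1.5,0,0],1],[[0,0,0],[0,3,0],1],[[0,0,0],[0,3,0],1],[[0,0,0],[0,2.5,0],1],[[0,0,0],[0,0,0],1],[[0,0,0],[0.5,0,0],1],[[0,0,0],[0,0,0],1]]'
```

```text
time_s: 11.3
tcp_pos: [0.4425, -0.0015, 0.1459]
eef_rot: [-180.0, -0.1, -6.1]
contact_force: [0.2, 0.1, -0.4]
gripper_width: 0.0008
gripper_force: 0.0
```

```bash
python3 -m crank '[[[0,0,0],[0.5,0,0],1],[[0,0,0],[0.4,0,0],1],[[0,0,0],[0.3,0,0],1],[[0,0,0],[0,0,0],1]]'
```

```text
time_s: 11.7
tcp_pos: [0.4539, -0.0033, 0.1453]
eef_rot: [180.0, 0.0, -6.1]
contact_force: [0.5, -0.0, -0.0]
gripper_width: 0.0007
gripper_force: 0.2
```

```bash
python3 -m crank '[[[0,0,0],[0.3,0,0],1],[[0,0,0],[0.3,0,0],1],[[0,0,0],[0,0,0],1]]'
```

```text
time_s: 12.0
tcp_pos: [0.4595, -0.0043, 0.1454]
eef_rot: [180.0, 0.0, -6.1]
contact_force: [-2.4, -1.0, 1.0]
gripper_width: 0.0005
gripper_force: 1.3
```

```bash
python3 -m crank '[[[0,0,0],[0.3,0,0],1],[[0,0,0],[0.2,0,0],1],[[0,0,0],[0,0,0],1]]'
```

```text
time_s: 12.3
tcp_pos: [0.4649, -0.0047, 0.1456]
eef_rot: [180.0, -0.0, -6.1]
contact_force: [-0.5, 0.9, 0.5]
gripper_width: 0.0005
gripper_force: 1.0
```

```bash
python3 -m crank '[[[0,0,0],[0.2,0,0],1],[[0,0,0],[0.1,0,0],1],[[0,0,0],[0,0,0],1]]'
```

```text
time_s: 12.6
tcp_pos: [0.4678, -0.005, 0.1455]
eef_rot: [-180.0, -0.0, -6.1]
contact_force: [-1.4, -0.7, 1.5]
gripper_width: 0.0006
gripper_force: 1.0
```

```bash
python3 -m crank '[[[0,0,0],[0.2,0,0],1],[[0,0,0],[0.2,0,0],1],[[0,0,0],[0,0,0],1]]'
```

```text
time_s: 12.9
tcp_pos: [0.472, -0.0053, 0.1456]
eef_rot: [-180.0, -0.0, -6.1]
contact_force: [-0.9, 0.2, 0.6]
gripper_width: 0.0007
gripper_force: 0.7
```

```bash
python3 -m crank '[[[0,0,0],[0.2,0,0],1],[[0,0,0],[0.2,0,0],1],[[0,0,0],[0,0,0],1]]'
```

```text
time_s: 13.2
tcp_pos: [0.4759, -0.0058, 0.1456]
eef_rot: [-180.0, -0.0, -6.1]
contact_force: [-1.2, 1.2, 1.2]
gripper_width: 0.0008
gripper_force: 0.6
```

The right lever is free. Its far stop should come at about x = 0.559.

```bash
python3 -m crank '[[[0,0,0],[0.6,0,0],1],[[0,0,0],[0.6,0,0],1],[[0,0,0],[0.6,0,0],1],[[0,0,0],[0.6,0,0],1],[[0,0,0],[0.6,0,0],1],[[0,0,0],[0.6,0,0],1],[[0,0,0],[0,0,0],1]]'
```

```text
time_s: 13.9
tcp_pos: [0.5125, -0.0096, 0.1455]
eef_rot: [-180.0, -0.0, -6.1]
contact_force: [-0.2, 0.1, 0.2]
gripper_width: 0.0005
gripper_force: 0.0
```

```bash
python3 -m crank '[[[0,0,0],[0.6,0,0],1],[[0,0,0],[0.6,0,0],1],[[0,0,0],[0.5,0,0],1],[[0,0,0],[0.5,0,0],1],[[0,0,0],[0.5,0,0],1],[[0,0,0],[0.4,0,0],1],[[0,0,0],[0.3,0,0],1],[[0,0,0],[0,0,0],1]]'
```

```text
time_s: 14.7
tcp_pos: [0.5459, -0.0132, 0.1456]
eef_rot: [-180.0, -0.0, -6.1]
contact_force: [-1.1, -0.2, -0.7]
gripper_width: 0.0005
gripper_force: 0.1
```

```bash
python3 -m crank '[[[0,0,0],[0.3,0,0],1],[[0,0,0],[0.2,0,0],1],[[0,0,0],[0.2,0,0],1],[[0,0,0],[0,0,0],1]]'
```

```text
time_s: 15.1
tcp_pos: [0.5525, -0.014, 0.1457]
eef_rot: [-180.0, -0.0, -6.1]
contact_force: [-0.7, 0.3, 0.2]
gripper_width: 0.0
gripper_force: 0.2
```

```bash
python3 -m crank '[[[0,0,0],[0.2,0,0],1],[[0,0,0],[0.2,0,0],1],[[0,0,0],[0,0,0],1]]'
```

```text
time_s: 15.4
tcp_pos: [0.5565, -0.0144, 0.1456]
eef_rot: [-180.0, -0.0, -6.1]
contact_force: [-0.0, -0.0, 0.6]
gripper_width: 0.0005
gripper_force: 0.3
```

```bash
python3 -m crank '[[[0,0,0],[0.2,0,0],1],[[0,0,0],[0.1,0,0],1],[[0,0,0],[0,0,0],1]]'
```

```text
time_s: 15.7
tcp_pos: [0.559, -0.0148, 0.1455]
eef_rot: [180.0, 0.0, -6.1]
contact_force: [-1.1, 0.5, -0.3]
gripper_width: 0.0003
gripper_force: 0.8
```

```bash
python3 -m crank '[[[0,0,0],[0.1,0,0],1],[[0,0,0],[0.1,0,0],1],[[0,0,0],[0,0,0],1]]'
```

```text
time_s: 16.0
tcp_pos: [0.5596, -0.015, 0.1452]
eef_rot: [180.0, 0.2, -6.1]
contact_force: [-7.3, 2.2, 3.4]
gripper_width: 0.0004
gripper_force: 3.8
```

```bash
python3 -m crank '[[[0,0,0],[0.1,0,0],1],[[0,0,0],[0.1,0,0],1],[[0,0,0],[0,0,0],1]]'
```

```text
time_s: 16.3
tcp_pos: [0.5601, -0.0151, 0.145]
eef_rot: [180.0, 0.3, -6.1]
contact_force: [-12.3, 4.8, 7.5]
gripper_width: 0.0002
gripper_force: 7.2
```

```bash
python3 -m crank '[[[0,0,0],[0.1,0,0],1],[[0,0,0],[0,0,0],1]]';  python3 -m crank '[[[0,0,0],[-1.5,0,0],1],[[0,0,0],[-1,0,-3],1],[[0,0,0],[-2,0,-3],1],[[0,0,0],[-3,-2.8,0],1],[[0,0,0],[-3,-2.9,0],1],[[0,0,0],[-1.8,-2.8,0],1],[[0,0,0],[0,0,3],1],[[0,0,0],[0,0,3],1]]'
python3 -m crank '[[[0,0,0],[0,0,0],1],[[0,0,0],[0.6,0,0],1],[[0,0,0],[0.5,0,0],1],[[0,0,0],[0.4,0,0],1],[[0,0,0],[0,0,0],1]]'
```

```text
time_s: 16.5
tcp_pos: [0.5603, -0.0152, 0.1449]
eef_rot: [180.0, 0.4, -6.2]
contact_force: [-15.2, 6.3, 9.6]
gripper_width: 0.0005
gripper_force: 9.0
time_s: 17.3
tcp_pos: [0.4518, 0.0842, 0.1465]
eef_rot: [-179.8, -0.3, -6.0]
contact_force: [0.3, 0.2, -0.2]
gripper_width: 0.0004
gripper_force: 0.0
time_s: 17.8
tcp_pos: [0.467, 0.0808, 0.1464]
eef_rot: [-179.9, -0.1, -6.2]
contact_force: [-1.2, 0.5, 1.2]
gripper_width: 0.0005
gripper_force: 0.0
```

```bash
python3 -m crank '[[[0,0,0],[0.3,0,0],1],[[0,0,0],[0.3,0,0],1],[[0,0,0],[0,0,0],1]]'
```

```text
time_s: 18.1
tcp_pos: [0.472, 0.0801, 0.1457]
eef_rot: [-180.0, -0.0, -6.1]
contact_force: [-0.6, -0.5, -1.0]
gripper_width: 0.0007
gripper_force: 0.0
```

```bash
python3 -m crank '[[[0,0,0],[0.2,0,0],1],[[0,0,0],[0.2,0,0],1],[[0,0,0],[0,0,0],1]]'
```

```text
time_s: 18.4
tcp_pos: [0.4755, 0.0795, 0.1455]
eef_rot: [180.0, 0.0, -6.1]
contact_force: [-1.8, -0.5, 1.5]
gripper_width: 0.0003
gripper_force: 1.0
```

```bash
python3 -m crank '[[[0,0,0],[0.2,0,0],1],[[0,0,0],[0.2,0,0],1],[[0,0,0],[0,0,0],1]]'
```

```text
time_s: 18.7
tcp_pos: [0.4799, 0.0792, 0.1456]
eef_rot: [180.0, -0.0, -6.1]
contact_force: [-2.6, -0.4, 0.9]
gripper_width: 0.0001
gripper_force: 0.7
```

```bash
python3 -m crank '[[[0,0,0],[0.2,0,0],1],[[0,0,0],[0.2,0,0],1],[[0,0,0],[0,0,0],1]]'
```

```text
time_s: 19.0
tcp_pos: [0.484, 0.0789, 0.1456]
eef_rot: [-180.0, -0.0, -6.1]
contact_force: [-0.6, -0.1, 1.3]
gripper_width: 0.0005
gripper_force: 0.5
```

The middle lever is free now. Its stop should come near x = 0.568.

```bash
python3 -m crank '[[[0,0,0],[0.6,0,0],1],[[0,0,0],[0.6,0,0],1],[[0,0,0],[0.6,0,0],1],[[0,0,0],[0.6,0,0],1],[[0,0,0],[0.6,0,0],1],[[0,0,0],[0.6,0,0],1],[[0,0,0],[0,0,0],1]]'
```

```text
time_s: 19.7
tcp_pos: [0.5204, 0.075, 0.1455]
eef_rot: [-180.0, -0.0, -6.1]
contact_force: [-0.1, 0.4, -0.6]
gripper_width: 0.0004
gripper_force: 0.0
```

```bash
python3 -m crank '[[[0,0,0],[0.6,0,0],1],[[0,0,0],[0.6,0,0],1],[[0,0,0],[0.5,0,0],1],[[0,0,0],[0.5,0,0],1],[[0,0,0],[0.5,0,0],1],[[0,0,0],[0.4,0,0],1],[[0,0,0],[0.3,0,0],1],[[0,0,0],[0,0,0],1]]'
```

```text
time_s: 20.5
tcp_pos: [0.5538, 0.0714, 0.1455]
eef_rot: [-180.0, -0.0, -6.1]
contact_force: [0.0, 0.1, -0.0]
gripper_width: 0.0004
gripper_force: 0.1
```

```bash
python3 -m crank '[[[0,0,0],[0.3,0,0],1],[[0,0,0],[0.2,0,0],1],[[0,0,0],[0.2,0,0],1],[[0,0,0],[0.2,0,0],1],[[0,0,0],[0,0,0],1]]'
```

```text
time_s: 21.0
tcp_pos: [0.5626, 0.0704, 0.1457]
eef_rot: [-180.0, -0.0, -6.1]
contact_force: [-0.9, -0.6, 0.2]
gripper_width: 0.0003
gripper_force: 0.2
```

```bash
python3 -m crank '[[[0,0,0],[0.2,0,0],1],[[0,0,0],[0.1,0,0],1],[[0,0,0],[0.1,0,0],1],[[0,0,0],[0,0,0],1]]'
```

```text
time_s: 21.4
tcp_pos: [0.5663, 0.07, 0.1456]
eef_rot: [-180.0, -0.0, -6.1]
contact_force: [-1.3, 0.1, 0.2]
gripper_width: 0.0004
gripper_force: 0.3
```

```bash
python3 -m crank '[[[0,0,0],[0.1,0,0],1],[[0,0,0],[0.1,0,0],1],[[0,0,0],[0,0,0],1]]'
```

```text
time_s: 21.7
tcp_pos: [0.5681, 0.0697, 0.1455]
eef_rot: [180.0, 0.0, -6.1]
contact_force: [-1.3, 0.7, -0.1]
gripper_width: 0.0005
gripper_force: 0.7
```

```bash
python3 -m crank '[[[0,0,0],[0.1,0,0],1],[[0,0,0],[0.1,0,0],1],[[0,0,0],[0,0,0],1]]'
```

```text
time_s: 22.0
tcp_pos: [0.5688, 0.0695, 0.1452]
eef_rot: [180.0, 0.2, -6.1]
contact_force: [-7.4, 1.7, 2.3]
gripper_width: 0.0007
gripper_force: 3.9
```

```bash
python3 -m crank '[[[0,0,0],[0.1,0,0],1],[[0,0,0],[0.1,0,0],1],[[0,0,0],[0,0,0],1]]'
```

```text
time_s: 22.3
tcp_pos: [0.5692, 0.0694, 0.145]
eef_rot: [180.0, 0.3, -6.1]
contact_force: [-13.4, 5.4, 7.7]
gripper_width: 0.0003
gripper_force: 7.4
```

```bash
python3 -m crank '[[[0,0,0],[0.1,0,0],1],[[0,0,0],[0,0,0],1]]'
```

```text
time_s: 22.5
tcp_pos: [0.5695, 0.0693, 0.1449]
eef_rot: [179.9, 0.4, -6.2]
contact_force: [-15.6, 4.9, 8.5]
gripper_width: 0.0006
gripper_force: 9.3
```

Far stop reached. I retract up and to the left, clear of the view, and check.

```bash
python3 -m crank '[[[0,0,0],[-1.5,0,0],1],[[0,0,0],[-1,0,-3],1],[[0,0,0],[-1,0,-4],1],[[0,0,0],[-1,-3,-3],1],[[0,0,0],[0,-4.5,0],1],[[0,0,0],[0,-4.5,0],1],[[0,0,0],[0,-4.5,0],1],[[0,0,0],[0,-4.5,0],1]]'
python3 -m crank '[[[0,0,0],[0,-4.5,0],1],[[0,0,0],[0,-4.5,0],1],[[0,0,0],[0,-4.5,0],1],[[0,0,0],[-1,-4.5,0],1],[[0,0,0],[0,0,0],1],[[0,0,0],[0,0,0],1]]'
python3 - <<'E'
from h import *
c=cap('top','t3.png');P=pts(c);v,u=np.mgrid[:400,:640]
g=((u>262)&(u<396)&(v>180)&(v<262)&(P[...,2]>.105)&(P[...,2]<.2)).astype(np.uint8)
n,l,s,_=cv2.connectedComponentsWithStats(g)
y=np.radians(-6.1)
for i in range(1,n):
    if s[i,4]>20:
        q=P[l==i];d=q-[.5445,.071,.038];bx=d[:,0]*np.cos(y)+d[:,1]*np.sin(y);by=-d[:,0]*np.sin(y)+d[:,1]*np.cos(y)
        print(s[i,4],bx.mean(),by.mean(),q[:,2].max(),q[:,2].mean(),bx.max())
E
```

```text
time_s: 23.3
tcp_pos: [0.5512, 0.2849, 0.2463]
eef_rot: [-179.9, -0.1, -6.1]
contact_force: [0.6, -0.1, 0.4]
gripper_width: 0.0007
gripper_force: 0.0
time_s: 23.9
tcp_pos: [0.5598, 0.4642, 0.2447]
eef_rot: [180.0, -0.0, -6.0]
contact_force: [-0.3, 0.3, -0.9]
gripper_width: 0.0004
gripper_force: 0.0
152 0.04911835827211097 0.08411076953342045 0.16467192630079897 0.14152702323118949 0.07321368892246566
145 0.0486319856692609 0.00016528366292804146 0.1648033016322057 0.14150267343584352 0.0733475336461771
148 0.048922820785007336 -0.08414428764085098 0.1646941924350933 0.141965183027755 0.07312644160453415
```

View pics/t3.png

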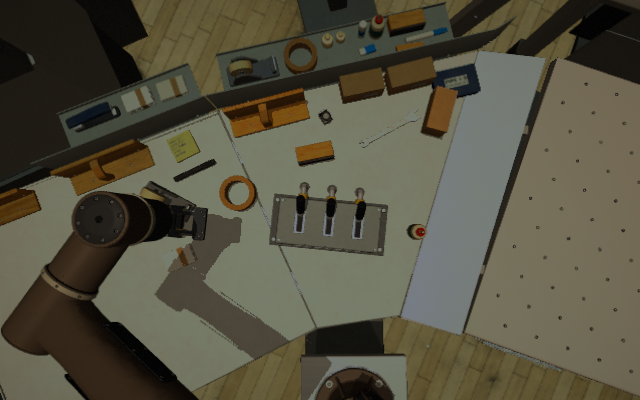

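All three grips are over, at about (301,205), (331,205) and (360,208), with equal lean in the measurements. The bottle (417,232), tape (237,193) and block (314,152) have not moved, and the robot is clear.

```bash
python3 -c "
from plant import r
print(r.close_job())"
```

```text
the job is handed in; nothing more can be done
None
```

All three levers are at their far stops, thrown in the order left, right, middle; the force readings stayed under 21 N, the bottle, tape roll and block were not disturbed, and the job is handed in.

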